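Tighten the loose hand screw of a tabletop tree stand by fingertip strokes

ROBOT

A 6-joint arm with a two-finger parallel gripper is mounted at the origin on the work surface. World frame = base frame: x ahead of the robot, y to its left, z up, the work surface at z = 0. Lengths are in m, angles in degrees, forces in N, time in s.
With the tool pointing down it reaches from about 0.375 to 0.9 m from the base axis. Payload 3.1 kg.
Tool frame: the origin (TCP) lies midway between the tips of the shut fingers; the grasp point (between the pads) lies 19 mm behind it; z points along the fingers, y is the direction in which the jaws open and shut (so a half turn about z gives the same grasp; the last joint's range is limited). The gripper opens to 87 mm and grips with 3 to 60 N. Pads are 19 mm wide; open, the fingers measure 117 mm over their backs; the gripper's body (75 mm by 190 mm) begins 51 mm behind the grasp point.
Start: joints at [-80.472, 30.224, 82.088, -0, 67.689, -10.227], TCP at [0.211, -0.588, 0.223] pointing down, gripper open.
Joint ranges: [-176.69, 176.69], [-43.24, 126.21], [12.49, 139.97], [-82, 262], [0, 151.66], [-163.58, 163.58]. Speed limits (degrees/s): [159.86, 159.86, 180, 180, 180, 180].

INTERFACE

Orientations are given as a 3x3 rotation matrix whose columns are the frame's x, y, z axes.
In Python, from rig import status, vision, bot, models gives the robot as it stands.
- The arm moves only by the tool send_rows, never from a script. Its argument "moves" is a list of rows, each a list of 7 numbers: the shift along the tool's x, y, z in units of 25 mm (1.0 is 25 mm), then the turn, a rotation vector about the tool's x, y, z in units of 10 degrees (1.0 is 10 degrees), then the closure, from -1 (fully open) to 1 (shut), so that 0 is half open. In form: [[dx, dy, dz, rx, ry, rz, hand], ...]. A call has 1 to 12 rows; each row shifts and turns the commanded pose from where the row before left it, along the tool's axes as they then stand; what a row does not reach is not made up. A row lasts 1/8 s, in which the tool goes at most 62.5 mm and 10.7 degrees, less where a joint would pass 70% of its speed; a pose out of reach is approached as far as the arm can. A call is refused whole if a number of a shift passes 1 or a number of a turn 1, either way. A call with a gripper value outside its range is refused whole. The fingers move at their own pace and stop on an object; the grip force is fixed at half the most. Time passes only in rows, so rows that do not move let the fingers close. It gives the time, the measured TCP pose, the force and the opening at its end, in the units of the state.
- status.read_state(): the state, without advancing time (a new reading comes with each control period).
- vision.capture(name): name is "side" or "top"; returns a dict with "img" (480x640x3 uint8, red, green, blue), "depth" (480x640 float32, m along the optical axis (not along the pixel's ray), 0 where there is no reading), "fx", "fy", "cx", "cy" (pixels), "distortion" ([k1, k2, p1, p2, k3] as OpenCV has them; the pictures are not rectified), "pose" (4x4, takes a point from camera to world coordinates). Camera axes: x right, y up, looking along -z (the intrinsics and any distortion apply to the point x, -y, -z); pixel columns grow to the right and rows downward; lengths in m; the calibration is good to about 2 mm. A picture is of the moment at which its call begins.
- bot.hand_in(): hands the job in, once; it reports no verdict.
Trained networks look in the newest picture that a camera, given by its name, has taken for a name from the list of things; names that differ only in an ending like _2 or _b are one class to them, and where a whole thing is asked for, a point or a joint stands for the part that bears it (a point fixed in the world has none). Each returns a list of dicts, best first, with "confidence" (0 to 1); they miss things now and then, are a little off and sometimes report something else, mostly with a low value. They report only what shows in the picture. A call takes as long as a camera call. They do not tell look-alikes from the thing itself.
- models.masks_of(camera, name): "mask" (480x640 bool, what is visible of it) and "extent" ([left, top, right, bottom] in pixels, round what is visible of it).
- models.landmark_of(camera, name): "point" ([column, row] in pixels: a listed point, or the origin of a listed thing).
The state is a dict: "time_s": time; "joint_positions": joint angles; "qvel": joint speeds; "tau": joint torques, N m; "position": TCP position; "tcp_rot": TCP orientation; "force": force on the tool from outside, world axes, zero at the start; "moment": the same for the moment, N m; "opening": opening from 0.0 (shut) to 1.0 (fully open).
Only numpy, scipy, OpenCV 4.12 (cv2) and the standard library are available. Lean on these libraries where they do the work, as an engineer would, in place of code of your own. Each camera call takes 0.05 s, during which the arm holds its last target.

TASK

Tighten the loose red four-winged hand screw of the green tree stand: with a fingertip, stroke its wings round clockwise (as seen facing its outer end), stroke after stroke, until its black pad sits snug against the pole and it will turn no further, without wrenching it or gripping its hub. Leave the marker cup, the gift box and the marker pen where they are.

Things in the scene. Friction and masses are not known exactly. Their poses are not given: they have to be found in the camera images.
- stand: Green tree stand, fixed. Base plate 176 mm across, 10 thick; three upright lugs around the pole, 12 mm thick, 34 wide, top at 85 mm, outer face 62 mm from the middle (+5 mm boss). Origin: centre of its underside. z is up; x points level from the pole outwards along the axis of the loose red hand screw, which runs through that lug. The other two lugs' small set screws are tight already.
- pole_top (a point): Centre of the top of the upright steel pole in the middle of the stand: 32 mm across (38 mm at its top collar), top 118 mm above the table.
- screw_hub (a point): Middle of the red hand screw's wings, on its level axis 65 mm above the table; 95 mm from the stand's middle when tight, 8 mm per turn further out when looser. x axis: outwards along the screw; z: along the white-ended wing; turns with the screw. Four wings 90 degrees apart reach 38 mm from the axis, 9 mm thick, 14 mm wide along it. Hub 26 mm across, 26 mm long.
- white_end (a point): Outer end of the white-ended wing, 38 mm from the screw's axis (the other three wings are all red). When tightening, whichever wing is uppermost goes towards the stand's +y; it can be pushed that way from above. About 2 N at the wings turns the screw; it stays where it is left.
- red_screw (a joint): Turn of the red hand screw, rad. 0 is fully backed off, white-ended wing straight up; it grows as the screw is tightened (clockwise seen facing its outer end) and stops hard at 10.0, its black pad then bearing on the pole. Starts between 1.0 and 4.5 (pad 7 to 11.5 mm off the pole). At each multiple of pi/2 one wing is straight up.
- cup: Red cup of marker pens, loose: 74 mm across the rim, 85 mm tall, 114 mm with the pens. Origin: centre of its underside. Leave alone.
- gift: Green gift box with a red ribbon, loose: 75 x 65 x 55 mm, 70 mm tall with the bow. Origin: centre of its underside. Leave alone.
- marker: White marker pen with a green cap, loose, lying flat along its x axis: 130 x 18 x 17 mm. Origin: centre of its underside. Leave alone.
Mind the look-alikes: they are no part of the job. Of the things shaped like the stand, the green one is meant.

How it is judged:
By the outcome, as a careful person would: the job done as asked, in the order asked, and still so for the second after the job is handed in, with the robot touching nothing.
It also fails if it takes over 72 s, if anything falls off the work surface, if the arm or the gripper's body presses on something with over 40 N, if the wrist force passes 120 N, or if a joint passes its speed limit or range.

## Working session

There is one attempt and no reset: what is moved stays moved. The work goes in short steps, Python scripts to look and compute and a tool call to move; the robot and the scene stay as the last step left them, time stands still between calls to the robot, and variables do not carry over. Pictures are saved under pics/ and viewed, and the job is handed in when it is done.

Besides the shell and the picture viewer there is one more tool, called as name(argument=value, ...), one argument or row to a line, values as JSON. send_rows: Moves the arm, as the interface text tells. Its arguments: {"type":"object","properties":{"moves":{"type":"array"}},"required":["moves"]}

```bash
mkdir -p pics; ls; cat > h.py <<'E'
from rig import status, vision, bot, models
import numpy as np, cv2
def save(c,n):
    cv2.imwrite('pics/'+n+'.png', cv2.cvtColor(c['img'],cv2.COLOR_RGB2BGR))
def ray(c,uv):
    K=np.array([[c['fx'],0,c['cx']],[0,c['fy'],c['cy']],[0,0,1]],float)
    p=cv2.undistortPoints(np.array([[uv]],float),K,np.array(c['distortion'],float))[0,0]
    return np.array([p[0],-p[1],-1.0])
def at_depth(c,uv,d=None):
    u,v=int(round(uv[0])),int(round(uv[1]))
    if d is None: d=c['depth'][v,u]
    P=np.array(c['pose']); return P[:3,:3]@(ray(c,uv)*d)+P[:3,3]
def at_z(c,uv,z):
    P=np.array(c['pose']); r=P[:3,:3]@ray(c,uv); return P[:3,3]+r*(z-P[2,3])/r[2]
def proj(c,X):
    P=np.array(c['pose']); q=P[:3,:3].T@(np.array(X)-P[:3,3]); q=np.array([q[0],-q[1],-q[2]])
    K=np.array([[c['fx'],0,c['cx']],[0,c['fy'],c['cy']],[0,0,1]],float)
    return cv2.projectPoints(q.reshape(1,1,3),np.zeros(3),np.zeros(3),K,np.array(c['distortion'],float))[0].ravel()
E
python3 - <<'E'
from h import *
np.set_printoptions(precision=4,suppress=True)
for n in('side','top'):
    c=vision.capture(n); save(c,n+'0'); print(n,np.array(c['pose'])[:3,3], c['fx'])
    for k in('stand','pole_top','screw_hub','white_end','cup','gift','marker'):
        for r in models.landmark_of(n,k): 
            p=r['point']; print(k,np.round(r['confidence'],2),np.round(p,1),at_depth(c,p))
print(status.read_state())
E
```

```text
pics
side [0.2404 0.9811 0.8266] 600.6086862127539
stand 0.85 [350.3 299.4] [0.4823 0.1133 0.0231]
stand 0.79 [452.7 240.6] [ 0.3116 -0.1124  0.0443]
pole_top 0.95 [459.5 196.5] [ 0.313  -0.176   0.1201]
pole_top 0.7 [352.3 253.2] [0.4852 0.0896 0.1213]
pole_top 0.61 [346.3 179.8] [ 0.573  -0.1743  0.1225]
screw_hub 0.83 [441.6 242.2] [ 0.3306 -0.058   0.0746]
screw_hub 0.59 [329.1 224.9] [ 0.5815 -0.0649  0.067 ]
screw_hub 0.57 [320.2 306. ] [0.5161 0.1996 0.0722]
white_end 0.82 [328.3 210.8] [ 0.585  -0.0721  0.0993]
white_end 0.68 [442.5 227.5] [ 0.3333 -0.0709  0.1032]
cup 0.66 [359.8 411.4] [0.3877 0.3932 0.0485]
gift 0.66 [400.8 179.1] [ 0.48   -0.3646  0.0319]
marker 0.67 [229.1 266.4] [0.77   0.0707 0.0111]
top [0.4493 0.0121 1.5528] 586.4147599000197
stand 0.88 [374.5 336.4] [ 0.3239 -0.1577  0.1209]
stand 0.71 [274.7 267.5] [0.4882 0.0874 0.116 ]
stand 0.61 [378.2 236.4] [ 0.5712 -0.1706  0.0778]
pole_top 0.96 [386.2 232.8] [ 0.5771 -0.1853  0.1184]
pole_top 0.57 [270.9 266.1] [0.4913 0.0963 0.1246]
screw_hub 0.88 [340.3 229.7] [ 0.5845 -0.073   0.1037]
screw_hub 0.75 [233.
[... 333 characters left out ...]
.335  0.112 ]
gift 0.61 [460.3 271.9] [ 0.4848 -0.3859  0.0526]
marker 0.77 [287.9 158.8] [0.779  0.0626 0.0174]
marker 0.71 [173.7 304.1] [0.3937 0.3453 0.0524]
{'time_s': 0.8, 'joint_positions': array([-80.4696,  30.2213,  82.087 ,  -0.0011,  67.6886, -10.2274]), 'qvel': array([-0.0156,  0.0094,  0.1359,  0.021 ,  0.0151,  0.018 ]), 'tau': array([ -0.0014, -43.9957, -17.6977,   0.0632,   0.0503,  -0.    ]), 'position': array([ 0.2113, -0.5882,  0.2226]), 'tcp_rot': array([[ 0.9411,  0.3381, -0.    ],
       [ 0.3381, -0.9411, -0.0001],
       [-0.    ,  0.0001, -1.    ]]), 'force': array([-0.0675, -0.1974, -0.0314]), 'moment': array([0.0019, 0.0473, 0.0028]), 'opening': 1.0019535534291433}
```

View pics/side0.png

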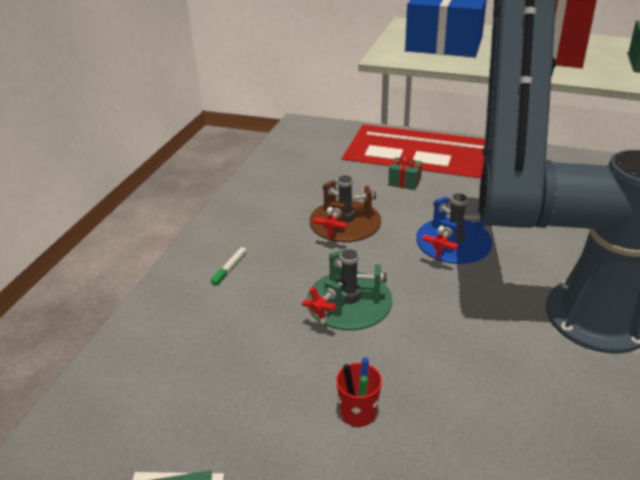

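View pics/top0.png

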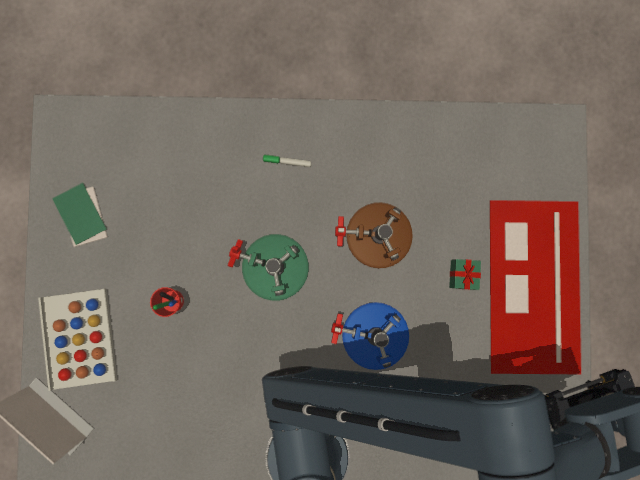

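```bash
python3 - <<'E'
from h import *
np.set_printoptions(precision=4,suppress=True)
s=vision.capture('side'); t=vision.capture('top')
a=cv2.resize(s['img'][235:335,280:400],None,fx=6,fy=6,interpolation=cv2.INTER_CUBIC)
b=cv2.resize(t['img'][220:310,215:315],None,fx=6,fy=6,interpolation=cv2.INTER_CUBIC)
save({'img':a},'cs');save({'img':b},'ct')
print(at_z(t,[270.9,266.1],.118),at_z(s,[352.3,253.2],.118))
print(at_z(t,[233.5,253.3],.075),at_z(s,[320.2,306],.065))
for n,c in(('side',s),('top',t)):
  hsv=cv2.cvtColor(c['img'],cv2.COLOR_RGB2HSV)
  P=[]
  for v in range(480):
    for u in range(640):
      h,sa,va=hsv[v,u]
      if (h<8 or h>172) and sa>150 and va>80:
        p=at_depth(c,(u,v))
        if np.linalg.norm(p[:2]-[.51,.195])<.07 : P.append(np.r_[u,v,p])
  P=np.array(P); print(n,len(P),P[:,2:].min(0),P[:,2:].max(0),P[:,2:].mean(0)); np.save(n+'.npy',P)
E
```

```text
[0.4915 0.0967 0.118 ] [0.4864 0.0854 0.118 ]
[0.5237 0.1938 0.075 ] [0.5187 0.1921 0.065 ]
side 450 [0.4877 0.1451 0.0109] [0.5571 0.2084 0.104 ] [0.5217 0.1939 0.0723]
top 200 [0.4914 0.1751 0.0507] [0.5592 0.2062 0.1038] [0.5251 0.1909 0.0756]
```

View pics/cs.png

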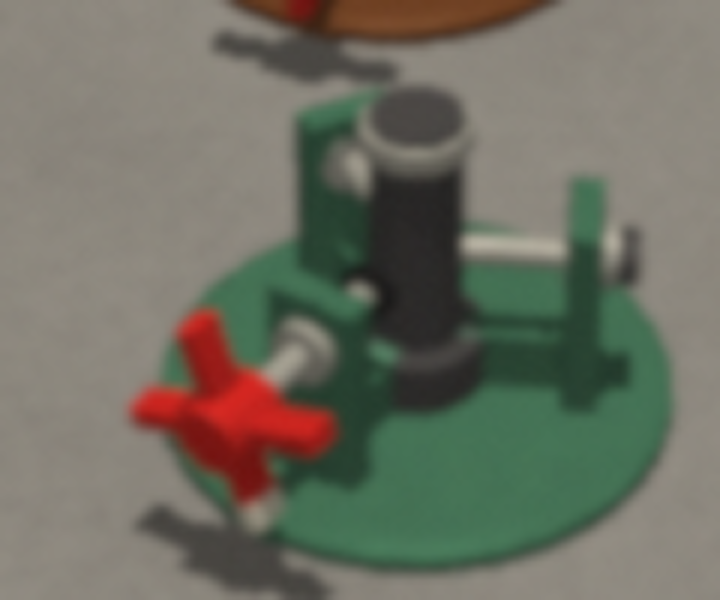

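View pics/ct.png

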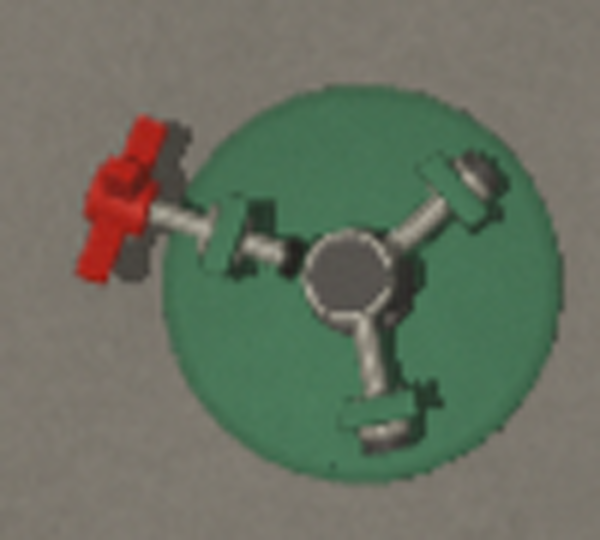

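```bash
python3 - <<'E'
from h import *
np.set_printoptions(precision=4,suppress=True)
s=vision.capture('side'); t=vision.capture('top')
pt=at_z(t,[273.3,265.3],.118);ps=at_z(s,[348.7,254.7],.118); print(pt,ps)
# base plate by green mask in top view, ellipse via hull, at z=.01
for n,c,roi in(('top',t,(220,310,215,315)),('side',s,(235,335,280,400))):
  m=cv2.inRange(cv2.cvtColor(c['img'],cv2.COLOR_RGB2HSV),(60,80,30),(90,255,255)); mm=np.zeros_like(m); a,b,d,e=roi; mm[a:b,d:e]=m[a:b,d:e]
  n_,lab,st,_=cv2.connectedComponentsWithStats(mm); k=1+np.argmax(st[1:,4]); ys,xs=np.nonzero(lab==k)
  hull=cv2.convexHull(np.c_[xs,ys].astype(np.int32))[:,0]
  W=np.array([at_z(c,p.astype(float),.01) for p in hull])
  print(n,W.min(0),W.max(0))
  from scipy.optimize import least_squares
  f=least_squares(lambda q: np.hypot(W[:,0]-q[0],W[:,1]-q[1])-.088,[.49,.09],loss='soft_l1',f_scale=.002); print(f.x,np.abs(f.fun).max())
# red model fit
T=np.load('top.npy');S=np.load('side.npy')
def model(q):
  C=np.array([q[0],q[1]]);yaw=q[2];th=q[3]
  x=np.array([np.cos(yaw),np.sin(yaw),0]);y=np.array([-np.sin(yaw),np.cos(yaw),0]);z=np.array([0,0,1.])
  r=.095+.008*(10-th)/(2*np.pi)
  h=np.r_[C,0]+x*r+z*.065
  return h,x,y,z
# silhouettes: render via projecting boxes
def boxes(q):
  h,x,y,z=model(q);th=q[3];out=[]
  for k in range(4):
    a=th+k*np.pi/2
    d=np.cos(a)*z+np.sin(a)*y; e=np.cross(x,d)
    L=.038 if k else .030
    out.append([h+d*i+e*j+x*l for i in(.0,L) for j in(-.0045,.0045) for l in(-.007,.007)])
  cyl=[h+x*l+.013*(np.cos(b)*y+np.sin(b)*z) for l in(-.013,.013) for b in np.arange(0,6.3,.4)]
  out.append(cyl); return out
def rend(c,q,roi,f=6):
  a,b,d,e=roi; im=np.zeros(((b-a)*f,(e-d)*f),np.uint8)
  for P in boxes(q):
    uv=np.array([proj(c,p) for p in P]); uv=((uv+.5-[d,a])*f).astype(np.int32)
    cv2.fillConvexPoly(im,cv2.convexHull(uv),255)
  return cv2.resize(im,(e-d,b-a),interpolation=cv2.INTER_AREA)/255.
R={'top':(230,280,220,260),'side':(275,335,295,345)}
obs={}
for n,c in(('top',t),('side',s)):
  a,b,d,e=R[n]; i=c['img'][a:b,d:e].astype(float)
  obs[n]=np.clip((i[...,0]-1.3*np.maximum(i[...,1],i[...,2]))/90,0,1)
def cost(p):
  # q: C, yaw, th, side offset dx dy px; top offset
  q=p[:4];J=0
  for k,(n,c) in enumerate((('top',t),('side',s))):
    J+=((rend(c,q,R[n])-obs[n])**2).sum()
  return J
from scipy.optimize import minimize
best=None
for th0 in(2.6,2.9,3.2,3.5):
  q0=[*((pt+ps)[:2]/2),np.arctan2(.105,.033),th0]
  r=minimize(cost,q0,method='Nelder-Mead',options=dict(initial_simplex=np.array([q0]+[np.add(q0,d) for d in np.diag([.006,.006,.08,.2])]),maxiter=250))
  print(th0,r.x,r.fun,model(r.x)[0])
E
```

```text
[0.4935 0.0908 0.118 ] [0.4918 0.092  0.118 ]
top [0.4085 0.0079 0.01  ] [0.5769 0.1765 0.01  ]
[0.4928 0.0923] 0.0031422289102819995
side [ 0.4051 -0.0465  0.01  ] [0.5705 0.1841 0.01  ]
[0.4916 0.0949] 0.06768693098122627
2.6 [0.4925 0.0918 1.257  2.8167] 104.33017886283054 [0.5246 0.1908 0.065 ]
2.9 [0.4944 0.0913 1.2783 2.8255] 105.78882604980991 [0.5245 0.191  0.065 ]
3.2 [0.4955 0.0908 1.2815 2.8272] 106.2770803109915 [0.5252 0.1906 0.065 ]
3.5 [0.4892 0.0941 1.2012 4.4129] 146.53317360844122 [0.5261 0.1893 0.065 ]
```

send_rows(
  moves=[
    [0.985, -0.995, 0, 0, 0, 0, 1],
    [0.985, -0.995, 0, 0, 0, 0, 1],
    [0.985, -0.995, 0, 0, 0, 0, 1],
    [0.985, -0.995, 0, 0, 0, 0, 1],
    [0.985, -0.995, 0, 0, 0, 0, 1],
    [0.985, -0.995, 0, 0, 0, 0, 1],
    [0.985, -0.995, 0, 0, 0, 0, 1],
    [0.985, -0.995, 0, 0, 0, 0, 1],
    [0.985, -0.995, 0, 0, 0, 0, 1],
    [0.985, -0.995, 0, 0, 0, 0, 1],
    [0.985, -0.995, 0, 0, 0, 0, 1],
    [0.985, -0.995, 0, 0, 0, 0, 1],
  ],
)

```text
time_s: 2.5
position: [0.389, -0.2065, 0.2228]
tcp_rot: [[0.941, 0.338, 0.001], [0.338, -0.941, -0.001], [0.0, 0.001, -1.0]]
force: [-0.1, -0.2, -0.9]
opening: 0.001
```

send_rows(
  moves=[
    [0.985, -0.995, 0, 0, 0, 0, 1],
    [0.985, -0.995, 0, 0, 0, 0, 1],
    [0.985, -0.995, 0, 0, 0, 0, 1],
    [0.985, -0.995, 0, 0, 0, 0, 1],
    [0.985, -0.995, 0, 0, 0, 0, 1],
    [0.985, -0.995, 0, 0, 0, 0, 1],
    [0.985, -0.995, 0, 0, 0, 0, 1],
    [0.985, -0.995, 0, 0, 0, 0, 1],
    [0.985, -0.995, 0, 0, 0, 0, 1],
    [0.985, -0.995, 0, 0, 0, 0, 1],
    [0.985, -0.995, 0, 0, 0, 0, 1],
    [0.985, -0.995, 0, 0, 0, 0, 1],
  ],
)

```text
time_s: 4.0
position: [0.5662, 0.1746, 0.2226]
tcp_rot: [[0.941, 0.338, 0.0], [0.338, -0.941, -0.0], [0.0, 0.0, -1.0]]
force: [-0.2, -0.8, 0.2]
opening: 0.002
```

send_rows(
  moves=[
    [0, 0, 0, 0, 0, -1, 1],
    [0, 0, 0, 0, 0, -1, 1],
    [0, 0, 0, 0, 0, -1, 1],
    [0, 0, 0, 0, 0, -1, 1],
    [0, 0, 0, 0, 0, -1, 1],
    [0, 0, 0, 0, 0, -1, 1],
    [0, 0, 0, 0, 0, -1, 1],
    [0, 0, 0, 0, 0, -1, 1],
    [0, 0, 0, 0, 0, -1, 1],
    [0, 0, 0, 0, 0, -1, 1],
    [0, 0, 0, 0, 0, -1, 1],
    [0, 0, 0, 0, 0, -1, 1],
  ],
)

```text
time_s: 5.5
position: [0.5657, 0.1735, 0.2226]
tcp_rot: [[-0.767, 0.642, 0.0], [0.642, 0.767, 0.0], [-0.0, 0.0, -1.0]]
force: [0.3, -0.1, 0.3]
opening: 0.003
```

send_rows(
  moves=[
    [0, 0, 0, 0, 0, -1, 1],
    [0, 0, 0, 0, 0, -1, 1],
    [0, 0, 0.5, 0, 0, -0.27, 1],
    [0, 0, 0.5, 0, 0, 0, 1],
    [0, 0, 0.5, 0, 0, 0, 1],
    [0, 0, 0.5, 0, 0, 0, 1],
    [0, 0, 0, 0, 0, 0, 1],
  ],
)

```text
time_s: 6.38
position: [0.5648, 0.1733, 0.1711]
tcp_rot: [[-0.953, 0.302, -0.003], [0.302, 0.953, -0.0], [0.003, -0.001, -1.0]]
force: [0.5, 0.2, -0.3]
opening: 0.003
```

send_rows(
  moves=[
    [0, 0, 0.9, 0, 0, 0, 1],
    [0, 0, 0.9, 0, 0, 0, 1],
    [0, 0, 0.9, 0, 0, 0, 1],
    [0, 0, 0.85, 0, 0, 0, 1],
    [0, 0, 0, 0, 0, 0, 1],
  ],
)

```text
time_s: 7.0
position: [0.5648, 0.1733, 0.0826]
tcp_rot: [[-0.953, 0.302, -0.003], [0.302, 0.953, -0.0], [0.003, -0.001, -1.0]]
force: [-0.5, -0.0, -0.2]
opening: 0.004
```

```bash
cat > look.py <<'E'
from h import *
import sys
n=sys.argv[1]
s=vision.capture('side'); t=vision.capture('top')
a=cv2.resize(s['img'][225:335,280:400],None,fx=5,fy=5,interpolation=cv2.INTER_CUBIC)[:500]
b=cv2.resize(t['img'][220:310,215:315],None,fx=2,fy=5,interpolation=cv2.INTER_CUBIC)
a=cv2.resize(s['img'][225:345,280:380],None,fx=4,fy=4,interpolation=cv2.INTER_CUBIC)
b=cv2.resize(t['img'][200:320,205:305],None,fx=4,fy=4,interpolation=cv2.INTER_CUBIC)
save({'img':np.hstack([a,b])},n)
E
python3 look.py l1
```

```text
(no output)
```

View pics/l1.png

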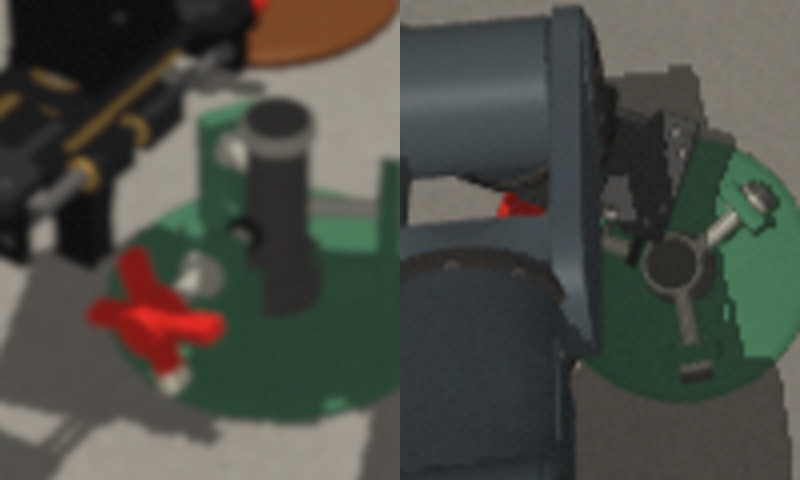

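send_rows(
  moves=[
    [0.3, 0, 0, 0, 0, 0, 1],
    [0.2, 0, 0, 0, 0, 0, 1],
    [0.2, 0, 0, 0, 0, 0, 1],
    [0.2, 0, 0, 0, 0, 0, 1],
    [0.2, 0, 0, 0, 0, 0, 1],
    [0.2, 0, 0, 0, 0, 0, 1],
  ],
)

```text
time_s: 7.85
position: [0.5358, 0.1832, 0.0843]
tcp_rot: [[-0.954, 0.301, 0.003], [0.301, 0.954, -0.0], [-0.003, 0.001, -1.0]]
force: [3.6, -1.5, 3.9]
opening: 0.008
```

```bash
python3 look.py l2
```

```text
(no output)
```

View pics/l2.png

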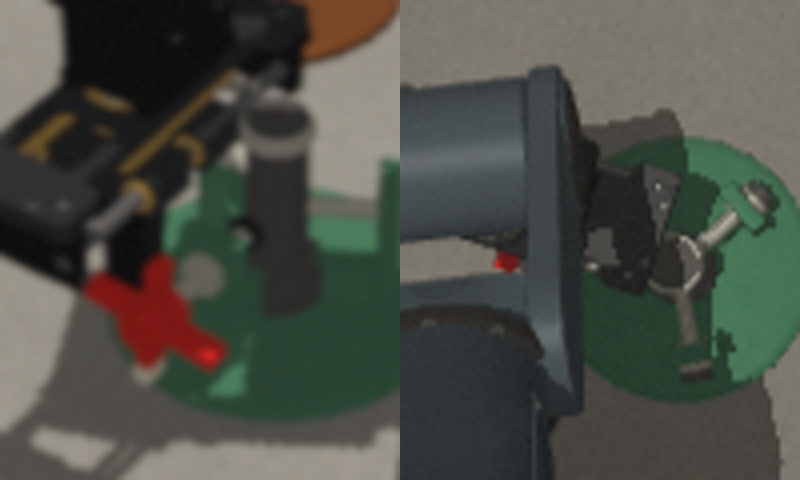

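send_rows(
  moves=[
    [0.2, 0, 0, 0, 0, 0, 1],
    [0.2, 0, 0, 0, 0, 0, 1],
    [0.2, 0, 0, 0, 0, 0, 1],
    [0.16, 0, 0, 0, 0, 0, 1],
    [0, 0, 0, 0, 0, 0, 1],
  ],
)

```text
time_s: 8.57
position: [0.5152, 0.1892, 0.0836]
tcp_rot: [[-0.954, 0.301, -0.002], [0.301, 0.954, 0.0], [0.002, -0.001, -1.0]]
force: [1.7, -0.2, 1.0]
opening: 0.006
```

```bash
python3 look.py l3
```

```text
(no output)
```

View pics/l3.png

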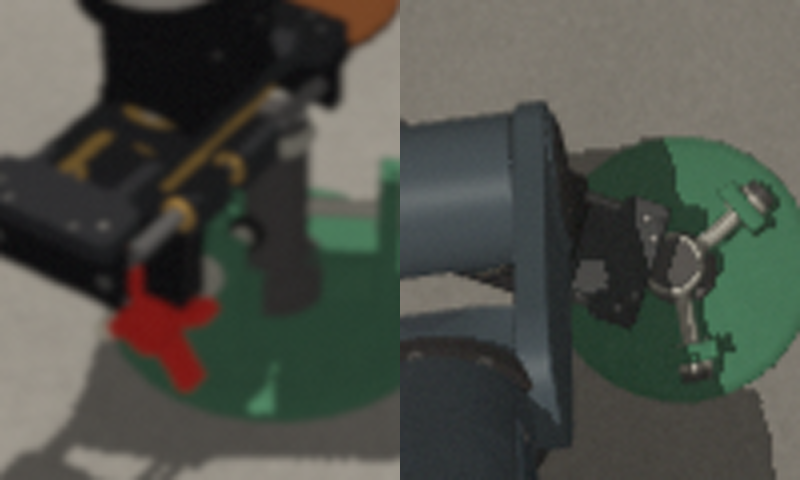

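send_rows(
  moves=[
    [-0.16, 0, 0, 0, 0, 0, 1],
    [0, 0, -0.8, 0, 0, 0, 1],
    [0, 0, -0.9, 0, 0, 0, 1],
    [-0.9, 0, 0, 0, 0, 0, 1],
    [-0.9, 0, 0, 0, 0, 0, 1],
    [-0.1, 0, 0, 0, 0, 0, 1],
    [0, 0, 0.85, 0, 0, 0, 1],
    [0, 0, 0.85, 0, 0, 0, 1],
    [0, 0, 0, 0, 0, 0, 1],
  ],
)

```text
time_s: 9.8
position: [0.5627, 0.1734, 0.082]
tcp_rot: [[-0.953, 0.301, -0.007], [0.301, 0.953, -0.001], [0.006, -0.002, -1.0]]
force: [-1.2, -0.4, 0.3]
opening: 0.009
```

```bash
python3 look.py l4
```

```text
(no output)
```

View pics/l4.png

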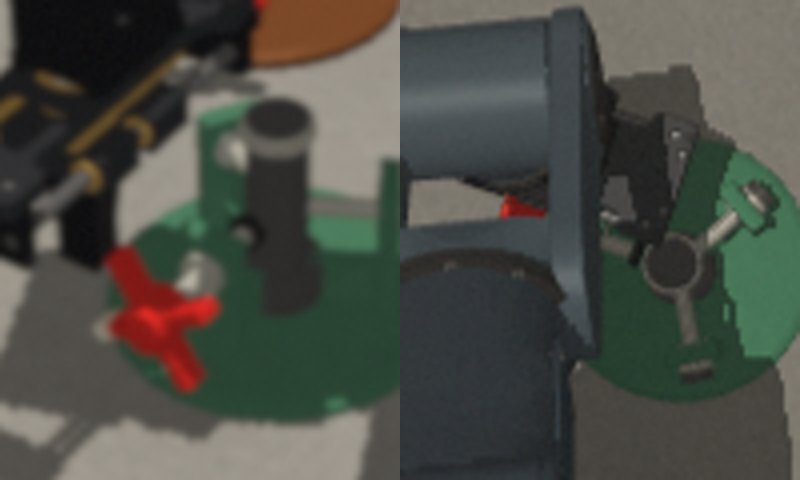

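send_rows(
  moves=[
    [0.2, 0, 0, 0, 0, 0, 1],
    [0.2, 0, 0, 0, 0, 0, 1],
    [0.2, 0, 0, 0, 0, 0, 1],
    [0.2, 0, 0, 0, 0, 0, 1],
    [0.2, 0, 0, 0, 0, 0, 1],
    [0.2, 0, 0, 0, 0, 0, 1],
    [0.2, 0, 0, 0, 0, 0, 1],
    [0.2, 0, 0, 0, 0, 0, 1],
    [0.2, 0, 0, 0, 0, 0, 1],
    [0.2, 0, 0, 0, 0, 0, 1],
    [0.06, 0, 0, 0, 0, 0, 1],
    [0, 0, 0, 0, 0, 0, 1],
  ],
)

```text
time_s: 11.4
position: [0.5157, 0.1891, 0.0836]
tcp_rot: [[-0.953, 0.301, -0.002], [0.301, 0.953, 0.0], [0.002, -0.0, -1.0]]
force: [2.1, -0.6, 0.9]
opening: 0.009
```

send_rows(
  moves=[
    [-0.16, 0, 0, 0, 0, 0, 1],
    [0, 0, -0.8, 0, 0, 0, 1],
    [0, 0, -0.9, 0, 0, 0, 1],
    [-0.9, 0, 0, 0, 0, 0, 1],
    [-0.9, 0, 0, 0, 0, 0, 1],
    [-0.1, 0, 0, 0, 0, 0, 1],
    [0, 0, 0.85, 0, 0, 0, 1],
    [0, 0, 0.85, 0, 0, 0, 1],
    [0, 0, 0, 0, 0, 0, 1],
  ],
)

```text
time_s: 12.52
position: [0.5626, 0.1735, 0.0819]
tcp_rot: [[-0.954, 0.301, -0.007], [0.301, 0.954, -0.0], [0.006, -0.002, -1.0]]
force: [-0.4, 0.3, 1.3]
opening: 0.012
```

```bash
python3 look.py l5
```

```text
(no output)
```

View pics/l5.png

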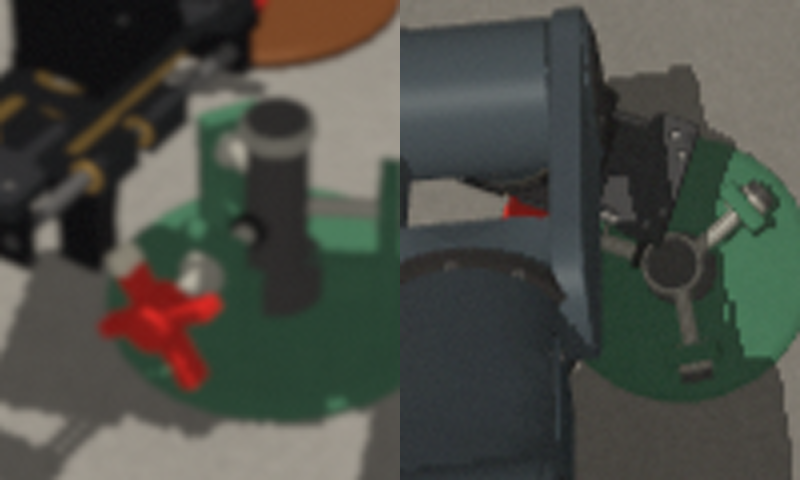

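send_rows(
  moves=[
    [0.2, 0, 0, 0, 0, 0, 1],
    [0.2, 0, 0, 0, 0, 0, 1],
    [0.2, 0, 0, 0, 0, 0, 1],
    [0.2, 0, 0, 0, 0, 0, 1],
    [0.2, 0, 0, 0, 0, 0, 1],
    [0.2, 0, 0, 0, 0, 0, 1],
    [0.2, 0, 0, 0, 0, 0, 1],
    [0.2, 0, 0, 0, 0, 0, 1],
    [0.2, 0, 0, 0, 0, 0, 1],
    [0.2, 0, 0, 0, 0, 0, 1],
    [0.06, 0, 0, 0, 0, 0, 1],
    [0, 0, 0, 0, 0, 0, 1],
  ],
)

```text
time_s: 14.12
position: [0.5158, 0.1891, 0.0836]
tcp_rot: [[-0.954, 0.301, -0.002], [0.301, 0.954, 0.0], [0.002, -0.0, -1.0]]
force: [0.9, -0.3, 0.0]
opening: 0.002
```

send_rows(
  moves=[
    [-0.16, 0, 0, 0, 0, 0, 1],
    [0, 0, -0.8, 0, 0, 0, 1],
    [0, 0, -0.9, 0, 0, 0, 1],
    [-0.9, 0, 0, 0, 0, 0, 1],
    [-0.9, 0, 0, 0, 0, 0, 1],
    [-0.1, 0, 0, 0, 0, 0, 1],
    [0, 0, 0.85, 0, 0, 0, 1],
    [0, 0, 0.85, 0, 0, 0, 1],
    [0, 0, 0, 0, 0, 0, 1],
  ],
)

```text
time_s: 15.25
position: [0.5625, 0.1734, 0.0819]
tcp_rot: [[-0.953, 0.301, -0.007], [0.301, 0.954, -0.0], [0.007, -0.003, -1.0]]
force: [0.5, -0.6, 0.1]
opening: 0.006
```

```bash
python3 look.py l6
```

```text
(no output)
```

View pics/l6.png

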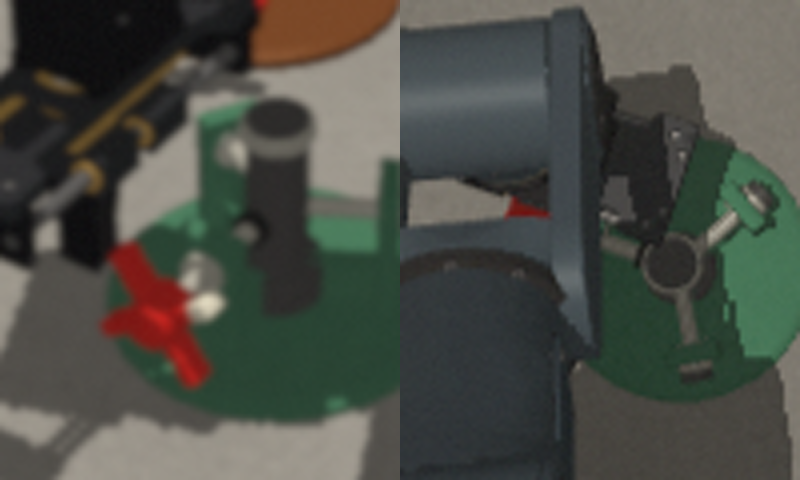

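send_rows(
  moves=[
    [0.2, 0, 0, 0, 0, 0, 1],
    [0.2, 0, 0, 0, 0, 0, 1],
    [0.2, 0, 0, 0, 0, 0, 1],
    [0.2, 0, 0, 0, 0, 0, 1],
    [0.2, 0, 0, 0, 0, 0, 1],
    [0.2, 0, 0, 0, 0, 0, 1],
    [0.2, 0, 0, 0, 0, 0, 1],
    [0.2, 0, 0, 0, 0, 0, 1],
    [0.2, 0, 0, 0, 0, 0, 1],
    [0.2, 0, 0, 0, 0, 0, 1],
    [0.06, 0, 0, 0, 0, 0, 1],
    [0, 0, 0, 0, 0, 0, 1],
  ],
)

```text
time_s: 16.85
position: [0.5157, 0.1891, 0.0836]
tcp_rot: [[-0.953, 0.301, -0.002], [0.301, 0.953, 0.0], [0.002, -0.0, -1.0]]
force: [1.2, -0.0, 0.8]
opening: 0.011
```

send_rows(
  moves=[
    [-0.16, 0, 0, 0, 0, 0, 1],
    [0, 0, -0.8, 0, 0, 0, 1],
    [0, 0, -0.9, 0, 0, 0, 1],
    [-0.9, 0, 0, 0, 0, 0, 1],
    [-0.9, 0, 0, 0, 0, 0, 1],
    [-0.1, 0, 0, 0, 0, 0, 1],
    [0, 0, 0.85, 0, 0, 0, 1],
    [0, 0, 0.85, 0, 0, 0, 1],
    [0, 0, 0, 0, 0, 0, 1],
  ],
)

```text
time_s: 17.98
position: [0.5626, 0.1735, 0.0819]
tcp_rot: [[-0.953, 0.301, -0.007], [0.301, 0.954, -0.0], [0.006, -0.003, -1.0]]
force: [-1.4, -0.5, 0.0]
opening: 0.009
```

```bash
python3 look.py l7
```

```text
(no output)
```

View pics/l7.png

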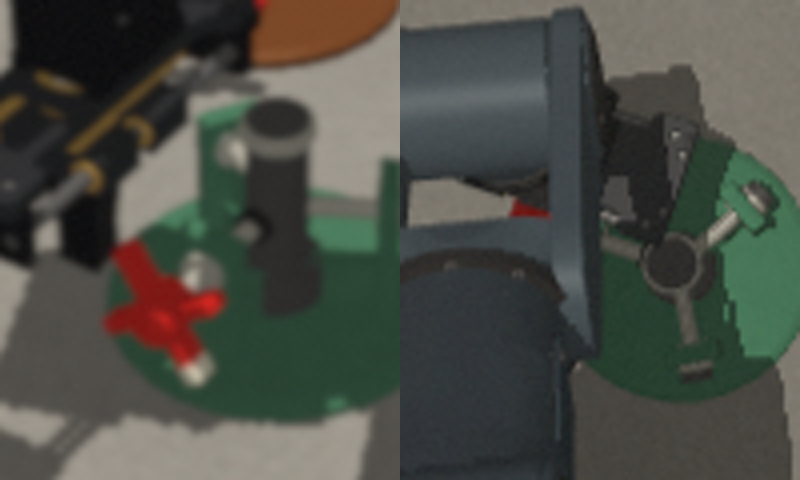

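send_rows(
  moves=[
    [0.2, 0, 0, 0, 0, 0, 1],
    [0.2, 0, 0, 0, 0, 0, 1],
    [0.2, 0, 0, 0, 0, 0, 1],
    [0.2, 0, 0, 0, 0, 0, 1],
    [0.2, 0, 0, 0, 0, 0, 1],
    [0.2, 0, 0, 0, 0, 0, 1],
    [0.1, 0, 0, 0, 0, 0, 1],
    [0, 0, 0, 0, 0, 0, 1],
  ],
)

```text
time_s: 19.08
position: [0.5344, 0.1833, 0.0838]
tcp_rot: [[-0.954, 0.301, -0.0], [0.301, 0.954, -0.0], [0.0, -0.0, -1.0]]
force: [1.7, -0.7, 3.2]
opening: 0.005
```

send_rows(
  moves=[
    [0.06, 0, 0, 0, 0, 0, 1],
    [0.06, 0, 0, 0, 0, 0, 1],
  ],
)

```text
time_s: 19.32
position: [0.5318, 0.184, 0.0837]
tcp_rot: [[-0.953, 0.302, -0.0], [0.302, 0.953, -0.0], [0.0, -0.0, -1.0]]
force: [2.8, -1.7, 2.6]
opening: 0.003
```

send_rows(
  moves=[
    [0.06, 0, 0, 0, 0, 0, 1],
    [0, 0, 0, 0, 0, 0, 1],
  ],
)

```text
time_s: 19.58
position: [0.5298, 0.1846, 0.0835]
tcp_rot: [[-0.954, 0.301, -0.001], [0.301, 0.954, -0.0], [0.001, -0.0, -1.0]]
force: [2.7, -1.9, 2.3]
opening: 0.007
```

send_rows(
  moves=[
    [0.05, 0, 0, 0, 0, 0, 1],
    [0.04, 0, 0, 0, 0, 0, 1],
  ],
)

```text
time_s: 19.82
position: [0.5281, 0.1852, 0.0835]
tcp_rot: [[-0.954, 0.301, -0.0], [0.301, 0.954, -0.0], [0.0, -0.0, -1.0]]
force: [3.3, -2.5, -0.7]
opening: 0.003
```

send_rows(
  moves=[
    [0.04, 0, 0, 0, 0, 0, 1],
    [0, 0, 0, 0, 0, 0, 1],
  ],
)

```text
time_s: 20.08
position: [0.5271, 0.1856, 0.0837]
tcp_rot: [[-0.953, 0.302, -0.0], [0.302, 0.953, 0.0], [0.0, -0.0, -1.0]]
force: [2.4, -1.9, 0.7]
opening: 0.005
```

send_rows(
  moves=[
    [0.04, 0, 0, 0, 0, 0, 1],
    [0, 0, 0, 0, 0, 0, 1],
  ],
)

```text
time_s: 20.32
position: [0.5269, 0.1859, 0.0839]
tcp_rot: [[-0.954, 0.301, 0.001], [0.301, 0.954, -0.0], [-0.001, 0.0, -1.0]]
force: [4.3, -2.3, -0.2]
opening: 0.008
```

send_rows(
  moves=[
    [0.03, 0, 0, 0, 0, 0, 1],
    [0, 0, 0, 0, 0, 0, 1],
  ],
)

```text
time_s: 20.58
position: [0.5267, 0.186, 0.0841]
tcp_rot: [[-0.954, 0.301, 0.002], [0.301, 0.954, -0.0], [-0.002, 0.001, -1.0]]
force: [4.9, -2.6, 0.1]
opening: 0.005
```

```bash
python3 look.py l8; python3 -c "
from h import *
print(status.read_state())"
```

```text
{'time_s': 20.675, 'joint_positions': array([ 7.99753280e+00,  3.65092579e+01,  9.83849343e+01, -2.41381242e-02,
        4.49814854e+01, -6.44427060e+01]), 'qvel': array([ 0.0773753 ,  0.0223693 ,  0.01309651,  0.0099429 , -0.04275777,
       -0.07031236]), 'tau': array([  2.1717757 , -41.37120008,  -8.15191627,   0.71976012,
         1.36767134,   0.04777477]), 'position': array([0.5266927 , 0.18599703, 0.08405854]), 'tcp_rot': array([[-9.53490267e-01,  3.01415847e-01,  2.19020561e-03],
       [ 3.01416585e-01,  9.53492550e-01,  6.99176698e-06],
       [-2.08623731e-03,  6.66830878e-04, -9.99997601e-01]]), 'force': array([ 4.6672269 , -3.46054662,  0.05517023]), 'moment': array([-0.35543138, -0.960638  ,  0.07949532]), 'opening': 0.004053529104925198}
```

View pics/l8.png

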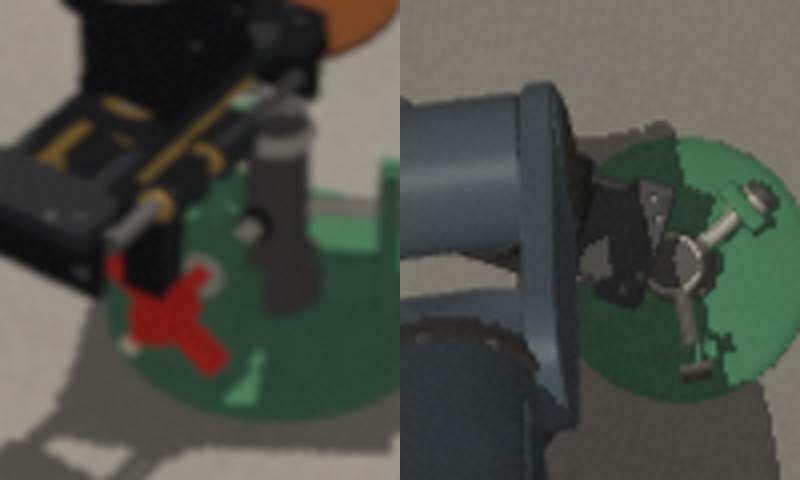

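send_rows(
  moves=[
    [0.05, 0, 0, 0, 0, 0, 1],
    [0, 0, 0, 0, 0, 0, 1],
  ],
)

```text
time_s: 20.92
position: [0.5264, 0.1862, 0.0842]
tcp_rot: [[-0.954, 0.301, 0.004], [0.301, 0.954, -0.0], [-0.004, 0.001, -1.0]]
force: [5.2, -4.2, 0.3]
opening: 0.003
```

send_rows(
  moves=[
    [-0.2, 0, 0, 0, 0, 0, 1],
    [0, 0, -0.8, 0, 0, 0, 1],
    [0, 0, -1, 0, 0, 0, 1],
    [0, 0, -1, 0, 0, 0, 1],
    [-1, 0, -1, 0, 0, 0, 1],
    [-1, 0, -1, 0, 0, 0, 1],
    [-1, -1, 0, 0, 0, 0, 1],
    [-1, -1, 0, 0, 0, 0, 1],
    [-1, -1, 0, 0, 0, 0, 1],
    [-1, -1, 0, 0, 0, 0, 1],
    [-1, -1, 0, 0, 0, 0, 1],
    [0, 0, 0, 0, 0, 0, 1],
  ],
)

```text
time_s: 22.42
position: [0.6576, 0.0116, 0.2026]
tcp_rot: [[-0.952, 0.305, -0.004], [0.305, 0.952, 0.002], [0.004, 0.0, -1.0]]
force: [0.1, 0.3, 0.4]
opening: 0.002
```

```bash
python3 look.py l9; python3 - <<'E'
from h import *
s=vision.capture('side'); save(s,'side9'); 
R=(275,335,295,345)
def bx(q,white):
  th=q[3];yaw=q[2]
  x=np.array([np.cos(yaw),np.sin(yaw),0]);y=np.array([-np.sin(yaw),np.cos(yaw),0]);z=np.array([0,0,1.])
  h=np.r_[q[0],q[1],0]+x*(.095+.008*(10-th)/(2*np.pi))+z*.065
  out=[]
  for k in range(4):
    a=th+k*np.pi/2; d=np.cos(a)*z+np.sin(a)*y; e=np.cross(x,d); L=.038 if k else .030
    out.append([h+d*i+e*j+x*l for i in(0,L) for j in(-.0045,.0045) for l in(-.007,.007)])
  out.append([h+x*l+.013*(np.cos(b)*y+np.sin(b)*z) for l in(-.013,.013) for b in np.arange(0,6.3,.4)])
  return out
def rend(q,f=6):
  a,b,d,e=R; im=np.zeros(((b-a)*f,(e-d)*f),np.uint8)
  for P in bx(q,0):
    uv=np.array([proj(s,p) for p in P]); cv2.fillConvexPoly(im,cv2.convexHull(((uv+.5-[d,a])*f).astype(np.int32)),255)
  return cv2.resize(im,(e-d,b-a),interpolation=cv2.INTER_AREA)/255.
a,b,d,e=R; i=s['img'][a:b,d:e].astype(float); mx=np.maximum(i[...,1],i[...,2])
obs=np.clip((i[...,0]/(mx+1)-1.3)/1.0,0,1)
from scipy.optimize import minimize
f=lambda p:((rend([p[0],p[1],1.265,p[2]])-obs)**2).sum()
for th in(9.4,9.7,10.,10.3):
  q=[.4928,.0917,th]; r=minimize(f,q,method='Nelder-Mead',options=dict(initial_simplex=[q]+[list(np.add(q,v)) for v in np.diag([.003,.003,.15])],maxiter=120)); print(th,r.x,r.fun)
E
```

```text
9.4 [ 0.49238678  0.08975624 10.00705897] 37.23152519790574
9.7 [0.49229685 0.08990561 9.9957417 ] 38.69931863897502
10.0 [ 0.49246037  0.08974118 10.00276617] 38.28763586728199
10.3 [ 0.49243569  0.08974773 10.0011897 ] 38.026289742925485
```

View pics/l9.png

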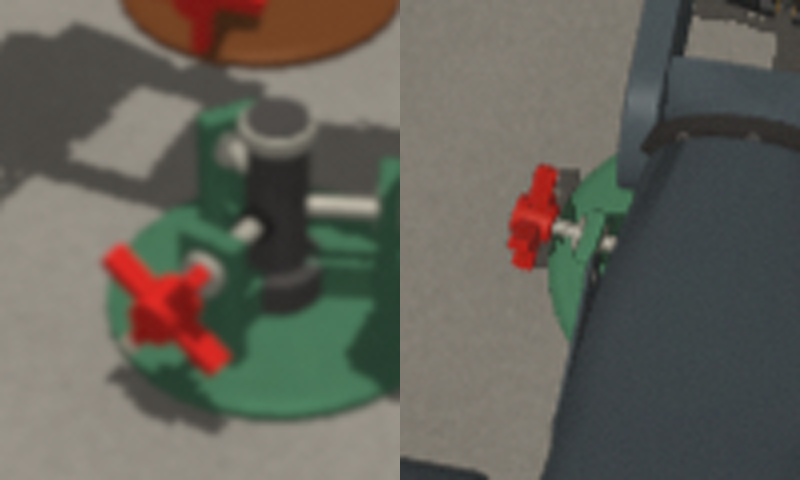

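View pics/side9.png

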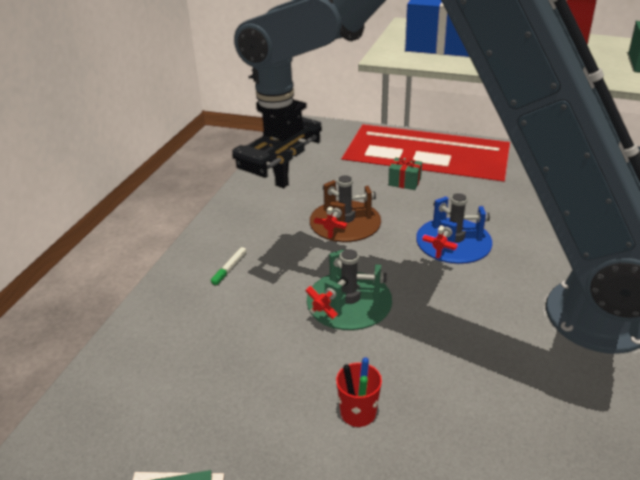

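The independent picture fit gives a screw angle of 10.00 rad. The pad sits on the pole, and the cup, box and pen look unmoved.

```bash
python3 -c "
from rig import bot
print(bot.hand_in())"
```

```text
the job is handed in; nothing more can be done
None
```

The green stand's red hand screw is tight, with its black pad against the pole, and the job is handed in. I used the shut fingertips to push the wings round clockwise in five strokes from above. I lifted clear between strokes and never gripped the hub.

- **Hard stop:** on the last stroke the wing stopped moving while the push force rose to about 6.7 N. I did not push beyond that.
- **Picture check:** after backing the arm off, a fit of the screw's outline in the side camera gave 9.996 to 10.007 rad, against the stop at 10.0. The pad is seen resting on the pole.
- **Other things:** the cup, gift box and marker pen look unmoved in the side picture. I judged this by eye and did not measure it.
- **Limits:** the arm finished well clear of everything, at about 22.5 s of the 72 s allowed.

None of these checks failed or disagreed. Early on, the network's points for the pole top differed by about 12 mm between the two cameras. I used my own fits for the stand instead; these agreed to within a few millimetres.

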